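# Hang the rinsing basket and wind the clockwork stand

### The job

Hang the wire basket of castings by its bail on the hook of the clockwork rinsing stand and let go, so that it hangs freely over the drip tray. Then wind the stand's spring fully, turning the winged key on the green housing clockwise (seen from above) until it comes up against its stop; this will take several part turns. The basket must still be hanging at the end; leave everything else on the bench where it is.

Things in the scene. Friction and masses are not known exactly. Their poses are not given: they have to be found in the camera images.
- basket: Steel wire basket 90 (x) x 84 (y) x 45 mm, 0.3 kg, two castings fixed inside. Stiff bail: uprights at y = +-38 mm, flat cross bar along y (80 long, 10 wide, 5 thick, underside 105 mm above the bottom). A flat thumb tab, 30 (x) x 10 (y) mm, stands on the bar, 110 to 152 mm above the bottom. The opening under the bar, 72 wide, 60 high, faces +x and -x. Origin: centre of underside, z up.
- basket_tab (a point): Point on the basket's thumb tab, 132 mm above the basket's bottom; axes as the basket's. The tab is 10 mm thick along y: pinch it along y.
- basket_bail (a point): Middle of the underside of the bail's cross bar; axes as the basket's.
- rinser: Clockwork rinsing stand fixed to the bench: dark base 160 (x) x 330 (y) x 12 mm, origin under its centre. At y = +85 mm a green motor housing 130 x 115 mm, top at 80 mm, the key on top. At (-20, -85) mm a drip tray 120 x 120 mm, rim at 32 mm; at (66, -85) mm a round post carrying the hook.
- hook_seat (a point): Top of the hook's prong, 155 mm above the bench, where the bail's bar should rest; axes as the stand's. Prong: flat level steel strip along x, 14 mm wide, 8 thick, from the post (x = +86 mm from here) to its upturned end (x = -45 mm), which rises 18 mm above the prong's top. The bail goes over the upturned end from -x.
- key_grip (a point): Centre of the key's wing, on the key's upright axis, 122 mm above the bench; turns with the key. The wing is a flat upright steel butterfly 66 mm long (x), 9 mm thick (y), 40 mm high (102 to 142 mm above the bench): pinch it along y.
- key (a joint): Turn of the winding key in rad, growing clockwise seen from above: 0 = run down, 4.2 = fully wound against the stop. It starts between 0 and 0.7 and needs about 0.1 to 0.15 N m; it stays where it is left.
- flask: Bystander: white plastic bottle with a black cap, 68 mm diameter, 140 mm tall; origin under its centre
- bowl: Bystander: white ceramic bowl, 100 mm across, 45 mm tall; origin under its centre
- hammer: Bystander: bench hammer lying flat, 200 mm long, along its x
- tweezers: Bystander: steel tweezers lying flat, 150 mm long along x, 5 mm high
- block: Bystander: steel bench block 80 x 80 x 25 mm; origin under its centre
- jar: Bystander: amber glass jar, 70 mm diameter, 75 mm tall; origin under its centre
- graver: Bystander: wooden-handled graver lying flat, 190 mm long along its x
Mind the look-alikes: they are no part of the job. Leave any blue or red look-alike of the basket alone.

How it is judged:
By the outcome, as a careful person would: the job done as asked, in the order asked, and still so for the second after the job is handed in, with the robot touching nothing.
It also fails if it takes over 72 s, if anything falls off the work surface, if the arm or the gripper's body presses on something with over 40 N, if the wrist force passes 120 N, or if a joint passes its speed limit or range.

### The arm

A 6-joint arm with a two-finger parallel gripper is mounted at the origin on the work surface. World frame = base frame: x ahead of the robot, y to its left, z up, the work surface at z = 0. Lengths are in m, angles in rad, forces in N, time in s.
With the tool pointing down it reaches from about 0.35 to 0.775 m from the base axis. Payload 7.3 kg.
Tool frame: the origin (TCP) lies between the finger pads; the fingertips stand 14 mm ahead of it and the grasp point (between the pads) lies 5 mm behind it; z points along the fingers, y is the line along which they close (so a half turn about z gives the same grasp; the last joint's range is limited). The gripper opens to 92 mm and grips with 3 to 60 N. Pads are 19 mm wide; open, the fingers measure 130 mm over their backs; the gripper's body (75 mm by 190 mm) begins 47 mm behind the grasp point.
Start: joints at [0.984, 0.342, 1.524, -0, 1.275, -0.146], TCP at [0.224, 0.475, 0.241] pointing down, gripper open.
Joint ranges: [-2.53, 2.53], [-0.77, 2.02], [0.04, 2.7], [-1, 4.14], [0.28, 2.66], [-3.11, 3.11]. Speed limits (rad/s): [2.57, 2.57, 3.14, 3.14, 3.14, 3.14].

### API

Orientations are given as [roll, pitch, yaw] about the fixed x, y, z axes, in that order (R = Rz(yaw) Ry(pitch) Rx(roll)).
In Python, from cell import robot, eyes gives the robot as it stands. The module is installed in compiled form; this text tells all that it offers.
- The arm moves only by the shell command python3 -m handwheel 'ROWS' [FORCE]. ROWS is JSON, one flat list of numbers, 5 for each row, row after row: the shift along the world's x, y, z in mm, then the turn about the world's z in rad, then the opening, from 0 (shut) to 1 (fully open). In form: [x, y, z, spin, jaw, x, y, z, spin, jaw, ...]. A call has 1 to 8 rows; each row shifts and turns the commanded pose from where the row before left it; what a row does not reach is not made up. A row lasts 1/10 s, in which the tool goes at most 50 mm and 8.59 degrees, less where a joint would pass 70% of its speed; a pose out of reach is approached as far as the arm can. A call with a gripper value outside its range is refused whole. The fingers move at their own pace and stop on an object; FORCE is the grip in N (left out, the last holds). Time passes only in rows, so rows that do not move let the fingers close. It gives the time, the measured TCP pose, the force, the opening and the grip force at its end, in the units of the state.
- robot.observe(): the state, without advancing time (a new reading comes with each control period).
- eyes.read_camera(name): name is "scene" or "top" or "wrist"; returns (picture, depth): 384x512x3 uint8, blue, green, red; 384x512 float32, m along the optical axis (not along the pixel's ray), 0 where there is no reading.
- eyes.calibration(name): a dict with "fx", "fy", "cx", "cy" (pixels), "dist_coeffs" ([k1, k2, p1, p2, k3] as OpenCV has them; the pictures are not rectified), "world_to_cam" (4x4, takes a point from world to camera coordinates). Camera axes: x right, y down, z forward; pixel columns grow to the right and rows downward; lengths in m; the calibration is good to about 2 mm. A picture is of the moment at which its call begins: read the wrist's pose just before it. calibration takes no time and is no camera call; for the wrist camera it gives the pose at the moment of the call.
- robot.hand_in(): hands the job in; it is judged then, once.
The state is a dict: "time": time; "qpos": joint angles; "qvel": joint speeds; "joint_efforts": joint torques, N m; "tool_pos": TCP position; "tool_rot": TCP orientation; "contact_force": force on the tool from outside, world axes, zero at the start; "torque": the same for the moment, N m; "opening": finger opening in m; "grip_force": force on a finger pad.
Only numpy, scipy, OpenCV 4.12 (cv2) and the standard library are available. Lean on these libraries where they do the work, as an engineer would, in place of code of your own. Each camera call takes 0.05 s, during which the arm holds its last target. There are 200 camera calls.

## Working session

There is one attempt and no reset: what is moved stays moved. The work goes in short steps, Python scripts to look and compute and a shell command to move; the robot and the scene stay as the last step left them, time stands still between calls to the robot, and variables do not carry over. Pictures are saved under pics/ and viewed, at most 10 in all, crops included, and the job is handed in when it is done.

```bash
mkdir -p pics
cat > h.py <<'E'
from cell import robot, eyes
import numpy as np, cv2
def cloud(name):
    c=eyes.calibration(name); p,d=eyes.read_camera(name)
    K=np.array([[c['fx'],0,c['cx']],[0,c['fy'],c['cy']],[0,0,1]]); h,w=d.shape
    u,v=np.meshgrid(np.arange(w),np.arange(h))
    n=cv2.undistortPoints(np.stack([u,v],-1).reshape(-1,1,2).astype(float),K,np.array(c['dist_coeffs'])).reshape(h,w,2)
    P=np.concatenate([n*d[...,None],d[...,None]],-1)
    T=np.linalg.inv(np.array(c['world_to_cam'])); W=P@T[:3,:3].T+T[:3,3]
    W[d==0]=np.nan
    return p,d,W,n,T
E
python3 - <<'E'
from h import *
for n in ['top','scene']:
    p,d,W,_,_=cloud(n); cv2.imwrite(f'pics/{n}0.png',p); np.save(f'{n}.npy',W); np.save(f'{n}p.npy',p)
    print(eyes.calibration(n)['world_to_cam'])
s=robot.observe(); print(s)
E
```

```text
[[ 0.01771504 -0.99982752  0.00557768  0.0045747 ]
 [-0.99131887 -0.01829063 -0.1302012   0.5262206 ]
 [ 0.13028077 -0.00322274 -0.9914719   1.3137946 ]
 [ 0.          0.          0.          1.        ]]
[[-0.81979248  0.57246417  0.01500235  0.41479151]
 [ 0.44147172  0.64845828 -0.62016496 -0.17111775]
 [-0.36475062 -0.50178345 -0.78432796  1.56553329]
 [ 0.          0.          0.          1.        ]]
{'time': 0.1, 'qpos': array([ 9.83997222e-01,  3.42621954e-01,  1.52491041e+00,  1.24120896e-05,
        1.27541400e+00, -1.46000228e-01]), 'qvel': array([ 0.00153626, -0.00183055, -0.00371391, -0.00132179, -0.00013132,
       -0.00189744]), 'joint_efforts': array([ 1.71514497e-03, -4.32003629e+01, -2.44694871e+01,  7.17452145e-02,
        5.26009442e-02, -8.89342505e-05]), 'tool_pos': array([0.22378205, 0.47453773, 0.24013446]), 'tool_rot': array([-3.14025508e+00, -2.08683293e-04,  2.70079002e+00]), 'contact_force': array([-0.01937147, -0.02068856, -0.04293032]), 'torque': array([-0.00528853,  0.00862748,  0.00122539]), 'grip_force': 0.0, 'opening': 0.09150627176675707}
```

View pics/top0.png

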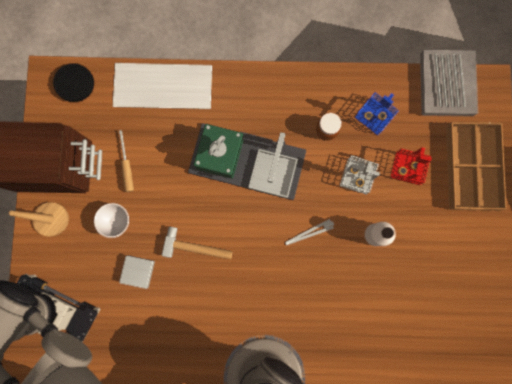

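View pics/scene0.png

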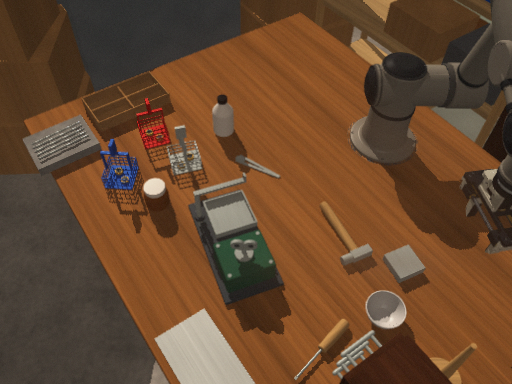

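The top view shows the stand around (247,160) with its green housing at (217,150) and the hook prong from (282,135) to (275,180). The steel basket is at (360,175), next to the blue (376,113) and red (410,165) look-alikes and the jar (330,125).

Run:
```python
from h import *
W=np.load('top.npy');p=np.load('topp.npy').astype(int);S=np.load('scene.npy');sp=np.load('scenep.npy').astype(int)
def reg(W,x0,x1,y0,y1,z0,z1): 
    with np.errstate(invalid='ignore'): return (W[...,0]>x0)&(W[...,0]<x1)&(W[...,1]>y0)&(W[...,1]<y1)&(W[...,2]>z0)&(W[...,2]<z1)
print('top px', W[150,217],W[135,282],W[178,360],W[165,270])
# green
for n,A,q in(('top',W,p),('scene',S,sp)):
    g=(q[...,1]>q[...,2]+25)&(q[...,1]>q[...,0]+12)&reg(A,.2,.8,-.4,.4,.065,.095)
    P=A[g]; r=cv2.minAreaRect((P[:,:2]*1000).astype(np.float32)); print(n,'green',g.sum(),r,np.median(P[:,2]))
    hc=np.array(r[0])/1000
    k=reg(A,hc[0]-.05,hc[0]+.05,hc[1]-.05,hc[1]+.05,.105,.16); P=A[k]
    print('key',k.sum(),P.mean(0),cv2.minAreaRect((P[:,:2]*1000).astype(np.float32)), np.percentile(P[:,2],[5,50,95]))
    k=reg(A,hc[0]-.2,hc[0]+.2,hc[1]-.30,hc[1]-.07,.13,.2); P=A[k]
    print('hook',k.sum(),cv2.minAreaRect((P[:,:2]*1000).astype(np.float32)),np.percentile(P[:,2],[5,50,95]))
    for z in (.06,.095,.11,.125,.14):
        pass
    b=W[178,360]
    k=reg(A,b[0]-.09,b[0]+.09,b[1]-.09,b[1]+.09,.02,.2)
    sat=q.max(-1)-q.min(-1); k&=sat<40
    for z0,z1 in((.02,.06),(.09,.12),(.12,.165)):
        kk=k&(A[...,2]>z0)&(A[...,2]<z1);P=A[kk]
        if len(P)>3: print('bask',z0,len(P),np.median(P,0),cv2.minAreaRect((P[:,:2]*1000).astype(np.float32)))
b=p.astype(np.uint8)
a=cv2.resize(b[90:210,180:440],None,fx=3,fy=3,interpolation=cv2.INTER_CUBIC); cv2.imwrite('pics/c1.png',a)
```

```text
top px [0.63953935 0.1466863  0.0870443 ] [ 0.6697306  -0.03574472  0.15328929] [ 0.58028067 -0.28024533  0.00195321] [ 0.61360035 -0.00699999  0.0106159 ]
top green 1083 ((643.751953125, 143.73959350585938), (111.32759094238281, 124.07853698730469), 76.38370513916016) 0.07918038611468714
key 121 [0.64329805 0.1449137  0.13172917] ((644.4362182617188, 145.69935607910156), (10.333592414855957, 63.403194427490234), 52.608619689941406) [0.11558393 0.13533293 0.14191466]
hook 267 ((608.0651245117188, -20.23335075378418), (13.914904594421387, 140.6844940185547), 76.50867462158203) [0.15089767 0.15467304 0.16190111]
bask 0.02 185 [ 0.57816043 -0.26255422  0.03885478] ((587.4114379882812, -270.2664489746094), (84.00568389892578, 90.97785186767578), 72.55616760253906)
bask 0.09 100 [ 0.58790393 -0.26328722  0.10966282] ((585.2890014648438, -269.66387939453125), (79.45901489257812, 26.338411331176758), 59.49393844604492)
bask 0.12 67 [ 0.58578286 -0.2684446   0.14826465] ((586.5668334960938, -270.185791015625), (10.588685035705566, 29.757707595825195), 72.0384750366211)
scene green 765 ((645.
[... 198 characters left out ...]
4), (11.791828155517578, 63.804443359375), 51.53845977783203) [0.10952386 0.12862857 0.14065642]
hook 352 ((610.1072998046875, -20.01195526123047), (18.575021743774414, 141.08773803710938), 76.6102066040039) [0.1449851  0.1536534  0.16498789]
bask 0.02 154 [ 0.59747523 -0.24007833  0.04127753] ((588.4891357421875, -269.1026306152344), (91.37295532226562, 88.42815399169922), 71.57622528076172)
bask 0.09 64 [ 0.59476826 -0.24943242  0.10956435] ((591.3030395507812, -249.62342834472656), (43.85115432739258, 22.541135787963867), 84.59330749511719)
bask 0.12 100 [ 0.58974494 -0.26608569  0.14029216] ((588.2655029296875, -268.205078125), (14.648959159851074, 27.981382369995117), 75.91433715820312)
```

View pics/c1.png

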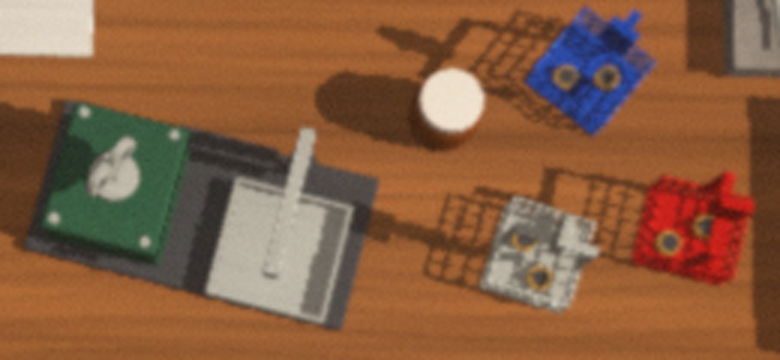

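```bash
python3 -m handwheel '[18,-37,0,0,1,18,-37,0,0,1,18,-37,0,0,1,18,-37,0,0,1,18,-37,0,0,1,18,-37,0,0,1,18,-37,0,0,1,18,-37,0,0,1]'
python3 -m handwheel '[18,-37,0,0,0.6,18,-37,0,0,0.6,18,-37,0,0,0.6,18,-37,0,0,0.6,18,-37,0,0,0.6,18,-37,0,0.04,0.6,18,-37,0,0.04,0.6,18,-37,0,0.04,0.6]'
```

```text
time: 0.9
tool_pos: [0.3682, 0.1772, 0.2406]
tool_rot: [-3.142, -0.0, 2.701]
contact_force: [0.7, 0.6, -0.7]
opening: 0.0917
grip_force: 0.0
time: 1.7
tool_pos: [0.5123, -0.1188, 0.2404]
tool_rot: [3.141, -0.001, 2.822]
contact_force: [0.7, 0.0, 0.1]
opening: 0.0549
grip_force: 0.0
```

```bash
python3 -m handwheel '[19,-37,0,0,0.6,19,-37,0,0,0.6,18,-37,0,0,0.6,18,-37,0,0,0.6,0,0,0,0,0.6,0,0,0,0,0.6]'
python3 - <<'E'
from h import *
p,d,W,_,_=cloud('wrist'); cv2.imwrite('pics/w1.png',p)
q=p.astype(int); m=(q.max(-1)-q.min(-1)<45)&(np.abs(W[...,0]-.587)<.06)&(np.abs(W[...,1]+.269)<.06)
for z0,z1 in((.1,.116),(.12,.147),(.147,.16)):
    P=W[m&(W[...,2]>z0)&(W[...,2]<z1)]
    if len(P)>4: print(z0,len(P),P.mean(0),cv2.minAreaRect((P[:,:2]*1000).astype(np.float32)))
s=robot.observe();print(s['tool_pos'],s['tool_rot'],s['qpos'])
E
```

```text
time: 2.3
tool_pos: [0.5856, -0.2655, 0.2394]
tool_rot: [3.141, -0.002, 2.819]
contact_force: [-0.2, 0.2, -0.3]
opening: 0.0554
grip_force: 0.0
0.1 737 [ 0.58693417 -0.27179036  0.10901928] ((583.1183471679688, -270.65875244140625), (78.80020904541016, 20.17957878112793), 71.86956024169922)
0.12 84 [ 0.57517597 -0.2673558   0.13470539] ((578.8488159179688, -265.7738952636719), (16.230026245117188, 7.6596269607543945), 20.282344818115234)
0.147 383 [ 0.58690281 -0.27134238  0.15108402] ((587.5657348632812, -271.6224365234375), (9.85950756072998, 30.00657081604004), 73.7518539428711)
[ 0.58552722 -0.26464431  0.23992144] [ 3.14074840e+00 -1.86207899e-03  2.82060509e+00] [-5.43874305e-01  5.65464023e-01  1.16511419e+00  4.16945014e-04
  1.41301709e+00 -1.79374821e+00]
```

View pics/w1.png

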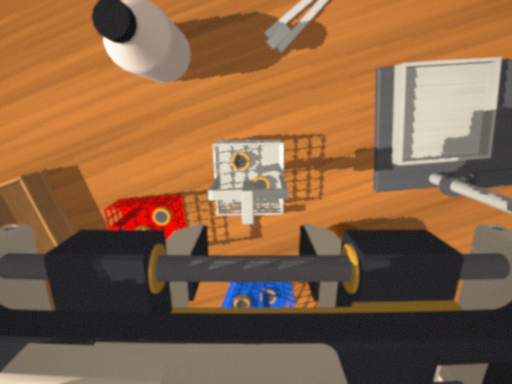

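The wrist view shows the steel basket's tab at (247,205), centred between the fingers. The red basket (150,210) is well to the side.

```bash
python3 -m handwheel '[2,-6,-20,0,0.6,0,0,-25,0,0.6,0,0,-25,0,0.6,0,0,-22,0,0.6,0,0,-12,0,0.6,0,0,-8,0,0.6,0,0,0,0,0.6,0,0,0,0,0.6]' 30
python3 -m handwheel '[0,0,0,0,0,0,0,0,0,0,0,0,0,0,0,0,0,0,0,0,0,0,0,0,0,0,0,0,0,0,0,0,0,0,0,0,0,0,0,0]' 30
```

```text
time: 3.15
tool_pos: [0.5884, -0.2712, 0.1298]
tool_rot: [-3.141, 0.002, 2.821]
contact_force: [-0.1, -0.6, -0.1]
opening: 0.055
grip_force: 0.0
time: 3.95
tool_pos: [0.5879, -0.2712, 0.1286]
tool_rot: [3.141, -0.0, 2.821]
contact_force: [-0.4, 0.4, -0.3]
opening: 0.0098
grip_force: 30.0
```

```bash
python3 -m handwheel '[0,0,10,0,0,0,0,20,0,0,0,0,25,0,0,0,0,27,0,0,-10,20,0,0,0,-15,34,0,0,0,-15,34,0,0,0,-15,34,0,0,0]'
python3 -m handwheel '[-15,34,0,0.03,0,-15,34,0,0.03,0,-15,34,0,0.025,0,-15,34,0,0,0,-13,26,0,0,0,0,0,0,0,0,0,0,0,0,0,0,0,0,0,0]'
python3 - <<'E'
from h import *
s=robot.observe();print(s['tool_pos'],s['tool_rot'],s['contact_force'])
p,d,W,_,_=cloud('scene'); cv2.imwrite('pics/s2.png',cv2.resize(p[80:300,100:400],None,fx=2.5,fy=2.5))
E
```

```text
time: 4.75
tool_pos: [0.5321, -0.148, 0.2111]
tool_rot: [3.141, 0.0, 2.82]
contact_force: [0.4, 0.1, -1.9]
opening: 0.0099
grip_force: 30.0
time: 5.55
tool_pos: [0.4606, 0.0122, 0.2111]
tool_rot: [-3.141, 0.001, 2.905]
contact_force: [0.1, 0.5, -2.9]
opening: 0.0098
grip_force: 30.0
[0.46056128 0.01220632 0.21112902] [-3.14147833e+00  1.04683443e-03  2.90541233e+00] [ 0.05406745  0.45591814 -2.88643175]
```

View pics/s2.png

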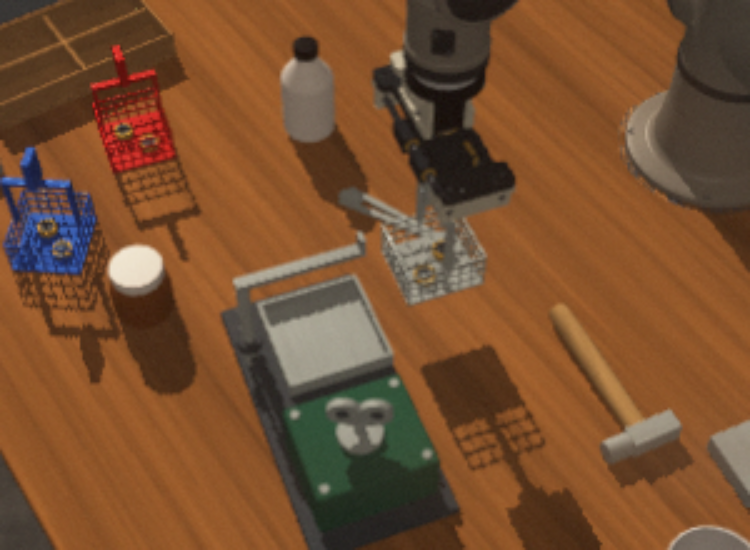

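The basket hangs level in the gripper at (435,260), in front of the prong's upturned end (360,240).

```bash
python3 -m handwheel '[10,0,0,0,0,19,-4.5,0,0,0,19,-4.5,0,0,0,19,-4.5,0,0,0,19,-4.5,0,0,0,19,-4.5,0,0,0,17,-4,0,0,0,0,0,0,0,0]'
python3 -m handwheel '[0,0,-8,0,0,0,0,-8,0,0,0,0,-7,0,0,0,0,-4,0,0,0,0,-3,0,0,0,0,-2,0,0,0,0,0,0,0,0,0,0,0,0]'
```

```text
time: 6.4
tool_pos: [0.5843, -0.015, 0.2099]
tool_rot: [3.142, 0.001, 2.904]
contact_force: [-1.3, -0.3, -2.5]
opening: 0.0099
grip_force: 30.0
time: 7.2
tool_pos: [0.5821, -0.0137, 0.179]
tool_rot: [3.141, 0.0, 2.906]
contact_force: [-0.5, 0.0, -3.7]
opening: 0.01
grip_force: 30.0
```

```bash
python3 -m handwheel '[0,0,-1,0,0,0,0,0,0,0,0,0,0,0,0]';python3 -m handwheel '[0,0,-1,0,0,0,0,0,0,0,0,0,0,0,0]'
python3 - <<'E'
from h import *
p,d,W,_,_=cloud('scene'); cv2.imwrite('pics/s3.png',cv2.resize(p[130:270,150:310],None,fx=4,fy=4))
E
```

```text
time: 7.5
tool_pos: [0.5822, -0.0137, 0.1785]
tool_rot: [3.141, 0.001, 2.906]
contact_force: [-2.2, 0.3, 4.5]
opening: 0.0099
grip_force: 30.0
time: 7.8
tool_pos: [0.5822, -0.0137, 0.1785]
tool_rot: [3.141, 0.002, 2.906]
contact_force: [-3.8, 0.1, 9.5]
opening: 0.0097
grip_force: 30.0
```

View pics/s3.png

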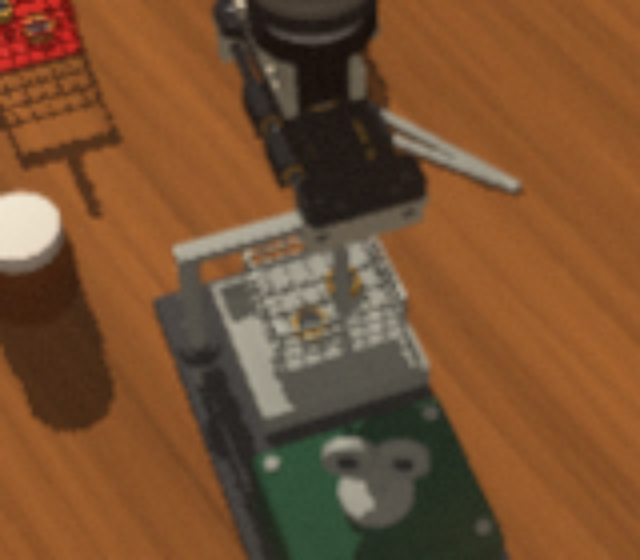

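The basket sits over the tray with its bar on the prong, and contact is confirmed at +9.5 N. I'll release it and rise.

```bash
python3 -m handwheel '[0,0,1.5,0,0,0,0,0,0,0.05,0,0,0,0,0.15,0,0,0,0,0.4,0,0,0,0,0.4,0,0,0,0,0.4,0,0,0,0,0.4]'
python3 -m handwheel '[0,0,8,0,0.4,0,0,15,0,0.4,0,0,25,0,0.4,0,0,25,0,0.4,0,0,15,0,0.4,0,0,0,0,0.4]'
python3 - <<'E'
from h import *
p,d,W,_,_=cloud('scene'); cv2.imwrite('pics/s4.png',cv2.resize(p[130:270,150:310],None,fx=4,fy=4))
p,d,W,_,_=cloud('wrist'); 
for A,n in ((W,'w'),):
    P=A[(np.abs(A[...,0]-.585)<.07)&(np.abs(A[...,1]+.015)<.07)&(A[...,2]>.185)&(A[...,2]<.22)]
    print(len(P),P.mean(0),P[:,2].max(),cv2.minAreaRect((P[:,:2]*1000).astype(np.float32)))
E
```

```text
time: 8.55
tool_pos: [0.582, -0.0137, 0.1781]
tool_rot: [3.142, -0.0, 2.906]
contact_force: [-0.1, -0.3, 0.3]
opening: 0.0359
grip_force: 0.0
time: 9.15
tool_pos: [0.5831, -0.0138, 0.2693]
tool_rot: [3.141, 0.006, 2.906]
contact_force: [-0.2, 1.0, -0.7]
opening: 0.0366
grip_force: 0.0
511 [ 0.58018992 -0.01330738  0.20024801] 0.20326712933351987 ((582.0803833007812, -13.953394889831543), (9.45423412322998, 30.182523727416992), 76.26258850097656)
```

View pics/s4.png

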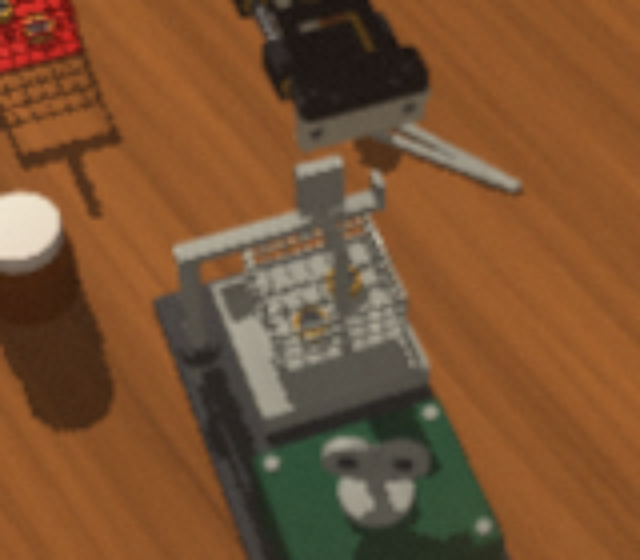

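The basket hangs freely on the prong with its tab at (320,185), clear of the gripper. Next is the key.

```bash
python3 -m handwheel '[10,25,0,0,0.5,10,27,0,-0.1,0.5,11,27,0,-0.1,0.5,11,27,0,-0.1,0.5,10,27,0,-0.12,0.5,10,26,0,0,0.5,0,0,0,0,0.5,0,0,0,0,0.5]'
python3 - <<'E'
from h import *
s=robot.observe();print(s['tool_pos'],s['tool_rot'],s['qpos'])
p,d,W,n,T=cloud('wrist'); print('cam',T[:3,3])
m=(np.abs(W[...,0]-.645)<.05)&(np.abs(W[...,1]-.145)<.05)
for z0,z1 in((.11,.15),(.125,.15),(.138,.15)):
    P=W[m&(W[...,2]>z0)&(W[...,2]<z1)]; print(len(P),P.mean(0),cv2.minAreaRect((P[:,:2]*1000).astype(np.float32)))
E
```

```text
time: 10.05
tool_pos: [0.6435, 0.1456, 0.2645]
tool_rot: [-3.139, -0.002, 2.487]
contact_force: [-0.2, 0.3, 0.1]
opening: 0.0462
grip_force: 0.0
[0.6434836  0.14556629 0.26449683] [-3.13939627e+00 -1.76340028e-03  2.48713069e+00] [ 1.06582130e-01  5.88982252e-01  1.05793235e+00 -3.75267386e-04
  1.49746976e+00 -8.09726155e-01]
cam [0.58664631 0.18938883 0.40780856]
584 [0.64339102 0.14741384 0.13662742] ((646.1376953125, 145.01287841796875), (9.051342010498047, 64.05741119384766), 52.691898345947266)
576 [0.64370439 0.14717844 0.13680873] ((646.3164672851562, 144.87667846679688), (9.051342010498047, 63.607948303222656), 52.691898345947266)
273 [0.64565035 0.14575395 0.13939413] ((646.4110717773438, 144.7850799560547), (8.679503440856934, 49.78614807128906), 52.763153076171875)
```

```bash
python3 -m handwheel '[2.5,-0.5,-30,0.003,0.5,0,0,-35,0,0.5,0,0,-35,0,0.5,0,0,-25,0,0.5,0,0,-15,0,0.5,0,0,-6,0,0.5,0,0,0,0,0.5,0,0,0,0,0.5]' 40
python3 -m handwheel '[0,0,0,0,0.2,0,0,0,0,0,0,0,0,0,0,0,0,0,0,0,0,0,0,0,0,0,0,0,0,0,0,0,0,0,0,0,0,0,0,0]' 40
```

```text
time: 10.9
tool_pos: [0.647, 0.1443, 0.1213]
tool_rot: [3.14, 0.001, 2.488]
contact_force: [0.7, 0.7, 0.4]
opening: 0.0461
grip_force: 0.0
time: 11.7
tool_pos: [0.6464, 0.1447, 0.1203]
tool_rot: [-3.141, -0.0, 2.489]
contact_force: [-1.1, -0.8, 1.8]
opening: 0.009
grip_force: 40.0
```

```bash
python3 -m handwheel '[0,0,0,-0.05,0,0,0,0,-0.1,0,0,0,0,-0.12,0,0,0,0,-0.12,0,0,0,0,-0.12,0,0,0,0,-0.12,0,0,0,0,-0.12,0,0,0,0,-0.12,0]'
python3 - <<'E'
from h import *
s=robot.observe();print(s['tool_rot'],s['torque'],s['contact_force'],s['qpos'][5])
E
```

```text
time: 12.5
tool_pos: [0.6461, 0.1446, 0.1203]
tool_rot: [-3.141, 0.0, 1.614]
contact_force: [-2.2, -2.0, 2.6]
opening: 0.009
grip_force: 40.0
[-3.14081217e+00  4.59877462e-04  1.61395460e+00] [-0.33837172  0.44834329  0.10300001] [-2.21969619 -2.03191423  2.58978434] 0.0616819532201804
```

Turning well. I'll carry on to about 3.1 rad in total.

```bash
python3 -m handwheel '[0,0,0,-0.12,0,0,0,0,-0.14,0,0,0,0,-0.14,0,0,0,0,-0.14,0,0,0,0,-0.14,0,0,0,0,-0.14,0,0,0,0,-0.14,0,0,0,0,-0.14,0]'
python3 -m handwheel '[0,0,0,-0.14,0,0,0,0,-0.14,0,0,0,0,-0.14,0,0,0,0,-0.14,0,0,0,0,-0.14,0,0,0,0,-0.14,0,0,0,0,-0.14,0,0,0,0,-0.14,0]'
python3 -m handwheel '[0,0,0,-0.07,0,0,0,0,0,0,0,0,0,0,0]'
python3 - <<'E'
from h import *
s=robot.observe();print(s['tool_rot'],s['torque'],s['contact_force'],s['qpos'])
E
```

```text
time: 13.3
tool_pos: [0.6458, 0.1447, 0.1203]
tool_rot: [-3.141, 0.002, 0.513]
contact_force: [-3.9, -0.7, 3.6]
opening: 0.0089
grip_force: 40.0
time: 14.1
tool_pos: [0.6458, 0.1451, 0.1203]
tool_rot: [3.141, 0.001, -0.607]
contact_force: [-4.3, 0.6, 2.7]
opening: 0.0089
grip_force: 40.0
time: 14.4
tool_pos: [0.6458, 0.1451, 0.1203]
tool_rot: [3.141, 0.001, -0.669]
contact_force: [-5.4, 0.2, 4.1]
opening: 0.0094
grip_force: 40.0
[ 3.14081235e+00  1.27524826e-03 -6.69151582e-01] [ 0.03783646  1.01720935 -0.07030512] [-5.42664396  0.24992696  4.12006245] [1.05141817e-01 6.95631232e-01 1.26449354e+00 3.60602365e-04
 1.18292520e+00 2.34495260e+00]
```

```bash
python3 -m handwheel '[0,0,0,0,0.5,0,0,0,0,0.5,0,0,0,0,0.5,0,0,0,0,0.5,0,0,10,0,0.5,0,0,20,0,0.5,0,0,20,0,0.5,0,0,0,0.12,0.5]'
python3 -m handwheel '[0,0,0,0.14,0.5,0,0,0,0.14,0.5,0,0,0,0.14,0.5,0,0,0,0.14,0.5,0,0,0,0.14,0.5,0,0,0,0.14,0.5,0,0,0,0.14,0.5,0,0,0,0.14,0.5]'
python3 -m handwheel '[0,0,0,0.14,0.5,0,0,0,0.14,0.5,0,0,0,0.14,0.5,0,0,0,0.14,0.5,0,0,0,0.14,0.5,0,0,0,0.14,0.5,0,0,0,0.14,0.5,0,0,0,0.14,0.5]'
python3 -m handwheel '[0,0,0,0.14,0.5,0,0,0,0.14,0.5,0,0,0,0.14,0.5,0,0,0,0.14,0.5,0,0,0,0.14,0.5,0,0,0,0.08,0.5,0,0,0,0,0.5,0,0,0,0,0.5]'
python3 - <<'E'
from h import *
s=robot.observe();print(s['tool_rot'][2],s['qpos'][5])
p,d,W,n,T=cloud('wrist')
m=(np.abs(W[...,0]-.645)<.05)&(np.abs(W[...,1]-.145)<.05)
P=W[m&(W[...,2]>.11)&(W[...,2]<.15)]; print(len(P),P.mean(0),cv2.minAreaRect((P[:,:2]*1000).astype(np.float32)))
E
```

```text
time: 15.2
tool_pos: [0.6483, 0.145, 0.1746]
tool_rot: [-3.137, -0.006, -0.55]
contact_force: [-0.2, 0.3, 0.4]
opening: 0.046
grip_force: 0.0
time: 16.0
tool_pos: [0.6468, 0.1448, 0.1711]
tool_rot: [3.141, -0.001, 0.575]
contact_force: [0.0, -0.5, -0.4]
opening: 0.0462
grip_force: 0.0
time: 16.8
tool_pos: [0.6468, 0.1449, 0.1711]
tool_rot: [3.14, 0.0, 1.695]
contact_force: [-0.7, -0.7, 0.6]
opening: 0.0455
grip_force: 0.0
time: 17.6
tool_pos: [0.6467, 0.1449, 0.1708]
tool_rot: [3.141, 0.001, 2.467]
contact_force: [0.4, -1.3, 1.3]
opening: 0.0461
grip_force: 0.0
2.4665206017493673 -0.7909710214844048
1090 [0.63989688 0.14992905 0.13664877] ((641.3954467773438, 148.57565307617188), (8.829914093017578, 52.47395706176758), 51.37489700317383)
```

```bash
python3 -m handwheel '[0,0,-15,0,0.5,0,0,-20,0,0.5,0,0,-15,0,0.5,0,0,0,0,0.2,0,0,0,0,0,0,0,0,0,0,0,0,0,0,0,0,0,0,0,0]' 40
python3 -m handwheel '[0,0,0,0,0,0,0,0,-0.08,0,0,0,0,-0.1,0,0,0,0,-0.1,0,0,0,0,-0.1,0,0,0,0,-0.06,0,0,0,0,0,0]'
python3 -c "
from h import *
s=robot.observe();print(s['tool_rot'],s['torque'],s['qpos'][5])"
python3 -m handwheel '[0,0,0,-0.05,0,0,0,0,0,0]'
python3 -c "
from h import *
s=robot.observe();print(s['tool_rot'],s['torque'],s['qpos'][5])"
python3 -m handwheel '[0,0,0,-0.05,0,0,0,0,0,0]'
python3 -c "
from h import *
s=robot.observe();print(s['tool_rot'],s['torque'],s['qpos'][5])"
```

```text
time: 18.45
tool_pos: [0.6468, 0.1449, 0.1211]
tool_rot: [3.141, 0.001, 2.469]
contact_force: [0.6, -0.3, 0.2]
opening: 0.0108
grip_force: 0.0
time: 19.15
tool_pos: [0.6464, 0.1444, 0.121]
tool_rot: [-3.141, 0.001, 2.028]
contact_force: [-3.7, -2.8, 5.9]
opening: 0.0089
grip_force: 40.0
[-3.14146860e+00  6.39672241e-04  2.02815720e+00] [-0.56299273  0.61587097 -0.01940081] -0.35261357832842166
time: 19.35
tool_pos: [0.6463, 0.1444, 0.121]
tool_rot: [-3.141, 0.001, 1.979]
contact_force: [-3.7, -3.1, 5.4]
opening: 0.0087
grip_force: 40.0
[-3.14139217e+00  6.20307272e-04  1.97928939e+00] [-0.53446188  0.63964741 -0.00106227] -0.303754983878223
time: 19.55
tool_pos: [0.6463, 0.1444, 0.121]
tool_rot: [-3.141, 0.001, 1.929]
contact_force: [-4.2, -3.0, 5.1]
opening: 0.0088
grip_force: 40.0
[-3.14139625e+00  6.43161705e-04  1.92932393e+00] [-0.5499667   0.61338816 -0.06337569] -0.2537372734522883
```

```bash
q(){ python3 -c "
from h import *
s=robot.observe();print(s['tool_rot'][2],s['torque'],s['joint_efforts'][5],s['qpos'][5])"; }
python3 -m handwheel '[0,0,0,-0.04,0,0,0,0,0,0]'|grep force;q
python3 -m handwheel '[0,0,0,-0.04,0,0,0,0,0,0]'|grep force;q
python3 -m handwheel '[0,0,0,-0.03,0,0,0,0,0,0]'|grep force;q
python3 -m handwheel '[0,0,0,-0.03,0,0,0,0,0,0]'|grep force;q
```

```text
contact_force: [-3.6, -2.6, 5.9]
grip_force: 40.0
1.8896168597846272 [-0.57666976  0.60103669 -0.02361564] 0.32080200500786304 -0.21403434981725683
contact_force: [-4.1, -3.6, 7.2]
grip_force: 40.0
1.849658224802769 [-0.61040382  0.69278266 -0.05787921] 0.321290697902441 -0.1740559881877135
contact_force: [-3.7, -3.6, 6.7]
grip_force: 40.3
1.8209910539599785 [-0.53051082  0.60682857  0.59639691] 0.8626554161310196 -0.14516803498189954
contact_force: [-3.5, -3.5, 6.3]
grip_force: 41.2
1.7915333153913524 [-0.57133787  0.62840692  0.79353005] 1.0682091861963272 -0.115548425291797
```

The torque jumped from about 0 to 0.8 N m at yaw ≈ 1.83, so the key is at its stop. I'll release and check.

```bash
python3 -m handwheel '[0,0,0,0,0.5,0,0,0,0,0.5,0,0,0,0,0.5,0,0,0,0,0.5,0,0,10,0,0.5,0,0,25,0,0.5,0,0,35,0,0.5,0,0,35,0,0.5]'
python3 -m handwheel '[0,0,30,0,0.5,0,0,20,0,0.5,0,0,0,0,0.5,0,0,0,0,0.5]'
python3 - <<'E'
from h import *
p,d,W,n,T=cloud('wrist')
m=(np.abs(W[...,0]-.645)<.05)&(np.abs(W[...,1]-.145)<.05)
P=W[m&(W[...,2]>.11)&(W[...,2]<.15)]; print(len(P),P.mean(0),cv2.minAreaRect((P[:,:2]*1000).astype(np.float32)))
p,d,W,n,T=cloud('scene'); cv2.imwrite('pics/s5.png',p)
P=W[(np.abs(W[...,0]-.585)<.07)&(np.abs(W[...,1]+.015)<.07)&(W[...,2]>.185)&(W[...,2]<.21)]
print(len(P),P.mean(0))
E
```

```text
time: 21.15
tool_pos: [0.6463, 0.1449, 0.2269]
tool_rot: [-3.141, -0.0, 1.789]
contact_force: [0.6, -0.1, 0.5]
opening: 0.0457
grip_force: 0.0
time: 21.55
tool_pos: [0.6463, 0.1449, 0.2751]
tool_rot: [3.141, -0.0, 1.789]
contact_force: [-0.3, -0.6, 0.1]
opening: 0.0463
grip_force: 0.0
532 [0.64596049 0.14820451 0.13662061] ((646.8717651367188, 144.9862518310547), (9.223893165588379, 64.9482650756836), 15.410667419433594)
37 [ 0.59334391 -0.01319785  0.19668125]
```

View pics/s5.png

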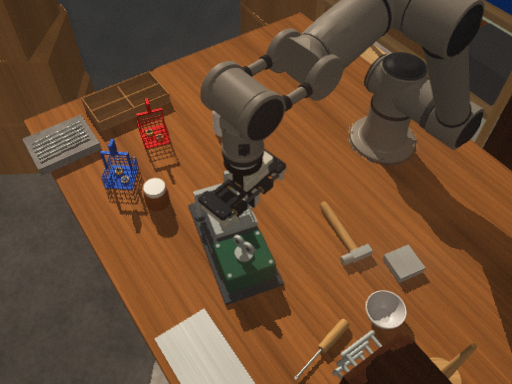

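The bystanders are unmoved. The wing is at 105.4°, which gives key ≈ 4.2 rad. The gripper hides the basket here, so I'll check it from the top.

Run:
```python
from h import *
p,d,W,n,T=cloud('top')
P=W[(np.abs(W[...,0]-.582)<.04)&(np.abs(W[...,1]+.014)<.04)&(W[...,2]>.18)&(W[...,2]<.215)]
print(len(P),P.mean(0),cv2.minAreaRect((P[:,:2]*1000).astype(np.float32)) if len(P)>3 else '')
if len(P)>20: print(robot.hand_in())
```

```text
51 [ 0.57972546 -0.01275911  0.19970988] ((581.959716796875, -13.060394287109375), (9.887340545654297, 30.731081008911133), 76.61170196533203)
the job is handed in; nothing more can be done
None
```

The basket hangs by its bail on the hook over the drip tray, and the key is wound clockwise to its stop at about 4.2 rad; I've handed the job in at about 22 s with nothing else moved.

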